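Hang the two-barrel casting on the coating conveyor

ROBOT

A 7-joint arm with a two-finger parallel gripper is mounted at the origin on the work surface. World frame = base frame: x ahead of the robot, y to its left, z up, the work surface at z = 0. Lengths are in m, angles in rad, forces in N, time in s.
With the tool pointing down it reaches from about 0.425 to 0.925 m from the base axis. Payload 6.8 kg.
Tool frame: the origin (TCP) lies at the very end of the fingers, on their centre line; the grasp point (between the pads) lies 19 mm behind it; z points along the fingers, y is the line along which they close (so a half turn about z gives the same grasp; the last joint's range is limited). The gripper opens to 85 mm and grips with 20 to 120 N. Pads are 22 mm wide; open, the fingers measure 114 mm over their backs; the gripper's body (76 mm by 85 mm) begins 54 mm behind the grasp point. The pads swing forward as they close: fully open they stand 13 mm farther back than shut.
Start: joints at [1.206, 0.477, 0.022, 1.555, -0.011, 1.109, -0.083], TCP at [0.171, -0.653, 0.231] pointing down, gripper open.
Joint ranges: [-2.96, 2.96], [-0.34, 2.1], [-1.41, 1.46], [0.24, 2.44], [-1.37, 4.51], [0.17, 1.92], [-2.96, 2.96]. Speed limits (rad/s): [2.39, 2.39, 3.14, 3.14, 3.14, 3.14, 3.14].

INTERFACE

Orientations are given as a rotation vector (axis times angle).
In Python, from bench import get_obs, viewer, r gives the robot as it stands. The module is installed in compiled form; this text tells all that it offers.
- The arm moves only by the tool play_rows, never from a script. Its argument "commands" is a list that holds one entry, the list of rows, each a list of 5 numbers: the gripper's target within -1 to 1 (shut at 1, half-way at 0, fully open at -1), then the shift along the tool's x, y, z scaled (see below), then the turn about the tool's z scaled (see below). A call has 1 to 12 rows; each row is the pose to reach, as a shift and turn from the pose commanded when the call began, along the tool's axes at that moment; what a row does not reach only later rows make up. The controller multiplies each number of a shift by 0.2 m and each number of a turn by pi/2 rad. A row lasts 1/12 s, in which the tool goes at most 41.7 mm and 7.16 degrees, less where a joint would pass 70% of its speed; a pose out of reach is approached as far as the arm can. A call with a number of a shift or a turn outside -1 to 1 is refused whole. A call with a gripper value outside its range is refused whole. The fingers move at their own pace and stop on an object; "grip_force" is the grip in N (left out, the last holds). Time passes only in rows, so rows that repeat a pose let the fingers close. It gives the time, the measured TCP pose, the force, the opening and the grip force at its end, in the units of the state.
- get_obs(): the state, without advancing time (a new reading comes with each control period).
- viewer.grab_frame(name): name is "scene" or "top"; returns a dict with "pixels" (480x640x3 uint8, red, green, blue), "fovy" (degrees; the focal length in pixels is half the picture's height over the tangent of half this angle, whatever the lens; pixels are square), "cx", "cy" (the principal point, pixels), "world_to_cam" (4x4, takes a point from world to camera coordinates). Camera axes: x right, y up, looking along -z (the intrinsics and any distortion apply to the point x, -y, -z); pixel columns grow to the right and rows downward; lengths in m; the calibration is good to about 2 mm. A picture is of the moment at which its call begins. There is no depth.
- r.hand_in(): hands the job in; it is judged then, once.
Trained networks look in a picture, given as the dict that the camera call returned (one of the last four; its "shot" number tells which), for a name from the list of things; names that differ only in an ending like _2 or _b are one class to them, and where a whole thing is asked for, a point or a joint stands for the part that bears it (a point fixed in the world has none). Each returns a list of dicts, best first, with "score" (0 to 1); they miss things now and then, are a little off and sometimes report something else, mostly with a low value. They report only what shows in the picture. A call takes as long as a camera call. They do not tell look-alikes from the thing itself.
- viewer.trace(picture, thing): "pixels" (480x640 bool, what is visible of it) and "rect" ([left, top, right, bottom] in pixels, round what is visible of it).
The state is a dict: "clock": time; "joints": joint angles; "qvel": joint speeds; "tau": joint torques, N m; "tcp_pos": TCP position; "orientation": TCP orientation; "contact_force": force on the tool from outside, world axes, zero at the start; "moment": the same for the moment, N m; "grip_width": finger opening in m; "gripper_force": force on a finger pad.
Only numpy, scipy, OpenCV 4.12 (cv2) and the standard library are available. Lean on these libraries where they do the work, as an engineer would, in place of code of your own. Each camera call takes 0.05 s, during which the arm holds its last target. There are 200 camera calls.

TASK

In this garage, small castings ride on hangers along a little coating conveyor. Take the standing hanger with the oblong two-bore casting, lift its hook over the lip of the conveyor rail in the empty bay, and lower it until the hook is fully seated behind the lip before letting go, so that it hangs free and square to the rail. Leave the hanger with the round casting standing on the bench, and the one already hanging on the rail, where they are.

Things in the scene. Friction and masses are not known exactly. Their poses are not given: they have to be found in the camera images.
- carrier_grip (a point): Hanger to hang, standing, 0.3-0.6 kg; in mm. Point in its grip tab (12 thick in x, 40 wide in y, top at z +20), balanced below it. Under the tab a hook 50 wide: bridge underside z -35; stem x -15; 4 thick tip x +15, down to z -50; gap 26. +x: tip side, away from robot. At z -160 a tray 90 x 84 with an oblong 2-bore casting, bores fore and aft, top z -132; rods to it at x -15, y +-38.
- lip (a point): Middle of the top edge of the rail's lip (mm): 5 thick, fixed, along y; x across, away from robot. Behind it (+x) a trough 37 wide, 20 deep; rail underside z -26, free below. Divider at y 0, end posts at y +-175, both 12 above lip: 2 bays, middles y +-85. Come from -x with the tray passing under the rail, 16 to 60 above seated height. Seated: bridge on lip, tip in trough, grip point x 0, z +35.
- spare_grip (a point): Same point on the tab of a like hanger, 180 mm tall, whose casting is round (64 mm) with one large bore; it stands on the bench and stays there.
- hung_grip (a point): Same point on the tab of a like hanger with a round casting, already hanging in the middle of one rail bay; the other bay is the empty one (a shallow steel drip pan stands on the bench under it). Hang the new one within about 35 mm of the middle of that bay (y +85 or -85 mm from the lip's middle).
Not all that is in view belongs to the job. What is shaped like the part that bears carrier_grip but brown or red is not meant.

How it is judged:
On the way, in this order (a step that is already met when the one before it is completed fails the run):
1. the hook's tip is lifted clear above the lip, over the rail (z of carrier_grip in the frame of lip above 0.0505 m and x of carrier_grip in the frame of lip between -0.03 and 0.03 m and y of carrier_grip in the frame of lip between -0.14 and 0.14 m), for 0.05 s.
2. the hanger is lowered until the hook is seated behind the lip in the empty bay (within 8 mm in height), while still held (z of carrier_grip in the frame of lip between 0.027 and 0.043 m and x of carrier_grip in the frame of lip between -0.0135 and 0.0135 m and (y of carrier_grip in the frame of lip between 0.045 and 0.128 m or y of carrier_grip in the frame of lip between -0.128 and -0.045 m) and contact force between the fingers and carrier above 0.5 N), for 0.1 s.
At the end, for the whole second after the job is handed in: The oblong casting's hanger hangs still in the empty bay, hook seated behind the lip (grip point within 8 mm of seated height, 13 mm of the lip's plane, 40 mm of the bay's middle), upright within 15 and square within 11 degrees; the other two hangers are within 30 mm of their starts (z of carrier_grip in the frame of lip between 0.027 and 0.043 m and x of carrier_grip in the frame of lip between -0.0135 and 0.0135 m and (y of carrier_grip in the frame of lip between 0.045 and 0.128 m or y of carrier_grip in the frame of lip between -0.128 and -0.045 m) and angle between carrier_grip's own z axis and vertical below 0.26 rad and angle between the x axis of carrier_grip and the x axis of lip, either way round below 0.2 rad and linear speed of carrier below 0.05 m/s and distance of each of spare_grip, hung_grip from where it was at the start of the episode below 0.03 m); the robot touches nothing.
It fails at once if the standing hanger with the round casting is moved by more than 30 mm (distance of spare_grip from where it was at the start of the episode above 0.03 m).
It fails at once if the hanger already on the rail is moved by more than 30 mm (distance of hung_grip from where it was at the start of the episode above 0.03 m).
It also fails if it takes over 40 s, if anything falls off the work surface, if the arm or the gripper's body presses on something with over 40 N, if the wrist force passes 120 N, or if a joint passes its speed limit or range.

## Working session

There is one attempt and no reset: what is moved stays moved. The work goes in short steps, Python scripts to look and compute and a tool call to move; the robot and the scene stay as the last step left them, time stands still between calls to the robot, and variables do not carry over. Pictures are saved under pics/ and viewed, at most 10 in all, crops included, and the job is handed in when it is done.

Besides the shell and the picture viewer there is one more tool, called after "Emit:" by a JSON object that holds its "name" and its "arguments". play_rows: Moves the arm, as the interface text tells. Shifts and turns lie within -1 to 1; 1 stands for 0.2 m of shift or pi/2 rad of turn. Its arguments: {"type":"object","properties":{"commands":{"type":"array","items":{"type":"array","items":{"type":"array","items":{"type":"number","minimum":-1,"maximum":1}}}},"grip_force":{"type":"number"}},"required":["commands"]}

```bash
mkdir -p pics
cat > h.py <<'E'
import numpy as np,cv2
from bench import get_obs,viewer,r
def K(f):
    fl=240/np.tan(np.radians(f['fovy'])/2); return np.array([[fl,0,f['cx']],[0,fl,f['cy']],[0,0,1]])
def ray(f,u,v):
    W=np.array(f['world_to_cam']); R=W[:3,:3]; c=-R.T@W[:3,3]
    k=K(f); d=np.array([(u-k[0,2])/k[0,0],-(v-k[1,2])/k[0,0],-1]); return c,R.T@d
def atz(f,u,v,z):
    c,d=ray(f,u,v); return c+d*(z-c[2])/d[2]
def tri(obs):
    A=np.zeros((3,3));b=np.zeros(3);L=[]
    for f,u,v in obs:
        c,d=ray(f,u,v); d/=np.linalg.norm(d);P=np.eye(3)-np.outer(d,d);A+=P;b+=P@c;L.append((c,P))
    p=np.linalg.solve(A,b); return p,[np.linalg.norm(P@(p-c)) for c,P in L]
def proj(f,p):
    W=np.array(f['world_to_cam']); q=W[:3,:3]@np.array(p)+W[:3,3]; k=K(f)
    return k[0,2]+k[0,0]*q[0]/-q[2], k[1,2]-k[0,0]*q[1]/-q[2]
E
python3 - <<'E'
from h import *
o=get_obs();print({k:np.round(v,3) for k,v in o.items()})
for n in('scene','top'):
    f=viewer.grab_frame(n);print(n,[k for k in f],f['fovy'],f['cx'],f['cy'],np.round(f['world_to_cam'],3).tolist())
    cv2.imwrite(f'pics/{n}0.png',f['pixels'][:,:,::-1])
    for t in('carrier_grip','spare_grip','hung_grip','lip'):
        try: print(t,[(round(d['score'],2),d['rect']) for d in viewer.trace(f,t)])
        except Exception as e: print(t,e)
E
```

```text
{'clock': np.float64(0.0), 'joints': array([ 1.206,  0.478,  0.022,  1.556, -0.012,  1.109, -0.083]), 'qvel': array([-0.001,  0.001, -0.001, -0.   , -0.   ,  0.002,  0.001]), 'tau': array([-1.0000e-03, -5.9645e+01,  1.6080e+00, -2.8120e+01,  1.2000e-02,
        9.0000e-03,  0.0000e+00]), 'tcp_pos': array([ 0.171, -0.652,  0.23 ]), 'orientation': array([-3.114e+00, -4.020e-01,  1.000e-03]), 'contact_force': array([-1.222, -0.233,  0.562]), 'moment': array([ 0.024, -0.051,  0.037]), 'gripper_force': np.float64(0.0), 'grip_width': np.float64(0.085)}
scene ['pixels', 'fovy', 'cx', 'cy', 'world_to_cam', 'shot'] 42.21551870524611 328.6820303219223 244.5761011947945 [[-0.305, 0.952, 0.005, 0.299], [-0.829, -0.268, 0.491, 0.294], [0.469, 0.145, 0.871, -1.874], [0.0, 0.0, 0.0, 1.0]]
carrier_grip [(0.95, [262.3, 147.6, 303.8, 211.5]), (0.87, [223.6, 185.0, 261.1, 240.0]), (0.83, [179.7, 151.5, 215.8, 207.1]), (0.56, [282.8, 202.2, 326.7, 259.7])]
spare_grip [(0.69, [477.4, 265.9, 520.0, 313.1])]
hung_grip [(0.96, [309.1, 287.8, 348.2, 344.3])]
lip [(0.58, [279.6, 285.5, 486.5, 385.2])]
top ['pixels', 'fovy', 'cx', 'cy', 'world_to_cam', 'shot'] 42.23723297579308 324.0704176489911 236.03899741524927 [[-0.02, -1.0, 0.009, -0.15], [0.996, -0.019, 0.084, -0.468], [-0.084, 0.011, 0.996, -1.689], [0.0, 0.0, 0.0, 1.0]]
carrier_grip [(0.95, [344.8, 234.9, 374.7, 270.2]), (0.87, [407.2, 230.0, 441.9, 268.9]), (0.83, [379.2, 281.4, 418.5, 321.5]), (0.66, [466.5, 254.1, 507.4, 283.7])]
spare_grip [(0.87, [143.3, 236.5, 185.1, 273.9])]
hung_grip [(0.92, [287.7, 151.7, 316.3, 189.8])]
lip [(0.6, [156.2, 134.6, 348.6, 184.0])]
```

Run:
```python
import cv2
a=cv2.imread('pics/scene0.png');b=cv2.imread('pics/top0.png')
cv2.imwrite('pics/s1.png',cv2.resize(a[130:400,160:540],(800,568),interpolation=cv2.INTER_CUBIC))
cv2.imwrite('pics/t1.png',cv2.resize(b[110:340,130:530],(800,460),interpolation=cv2.INTER_CUBIC))
```

```text
(no output)
```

View pics/s1.png

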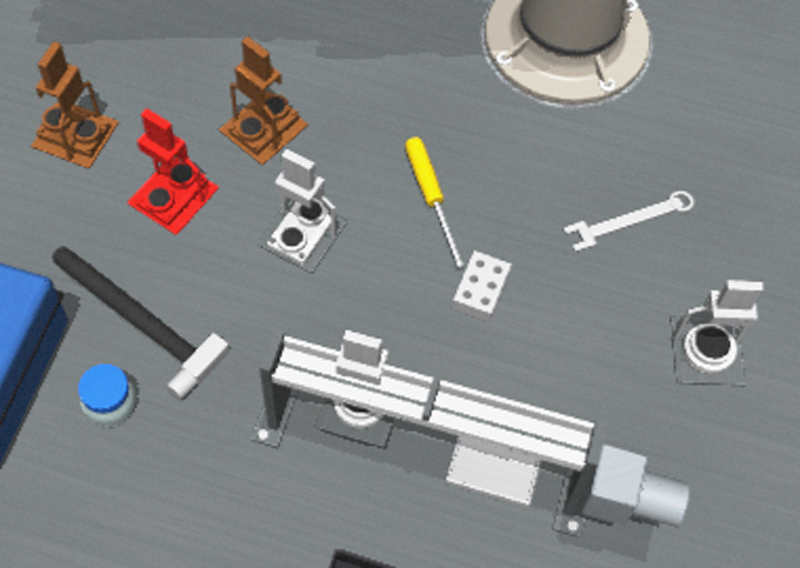

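View pics/t1.png

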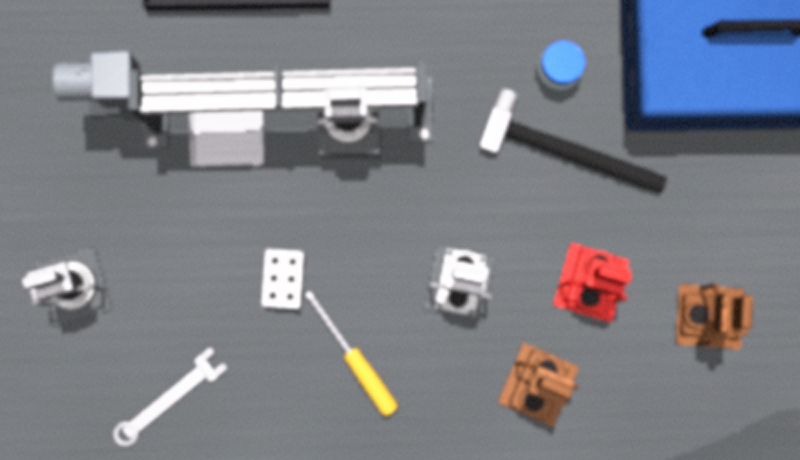

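The white hanger with the oblong casting is at scene (302,230) and top (360,250). The red and brown ones are decoys. The rail's left bay, seen from above and over the pan, is empty, at about (232,155). I'll zoom in for precise picks.

Run:
```python
import cv2,numpy as np
a=cv2.imread('pics/scene0.png');b=cv2.imread('pics/top0.png')
z=lambda i,x,y,w,h,W,H:cv2.resize(i[y:y+h,x:x+w],(W,H),interpolation=cv2.INTER_CUBIC)
cv2.imwrite('pics/p1.png',np.hstack([z(a,280,196,50,70,400,560),z(b,338,225,50,70,400,560)]))
c=np.vstack([z(a,280,280,200,90,800,360),z(b,180,130,200,60,800,240)]);cv2.imwrite('pics/p2.png',c)
```

```text
(no output)
```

View pics/p1.png

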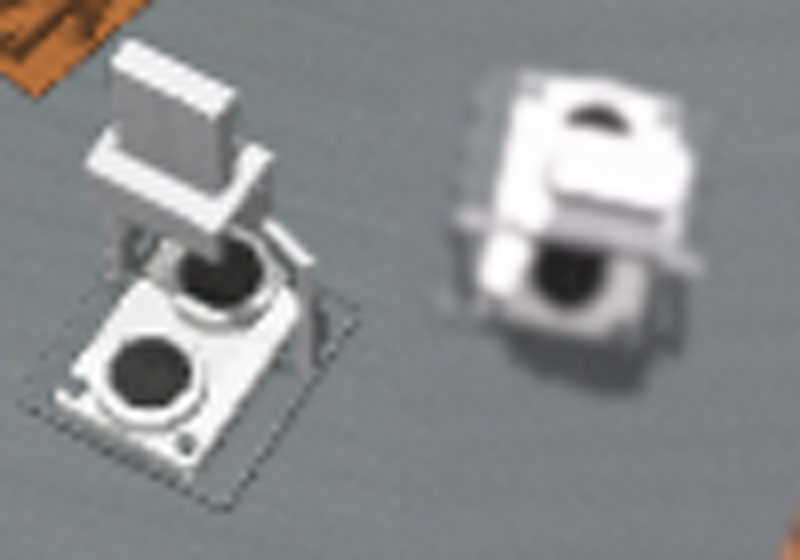

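View pics/p2.png

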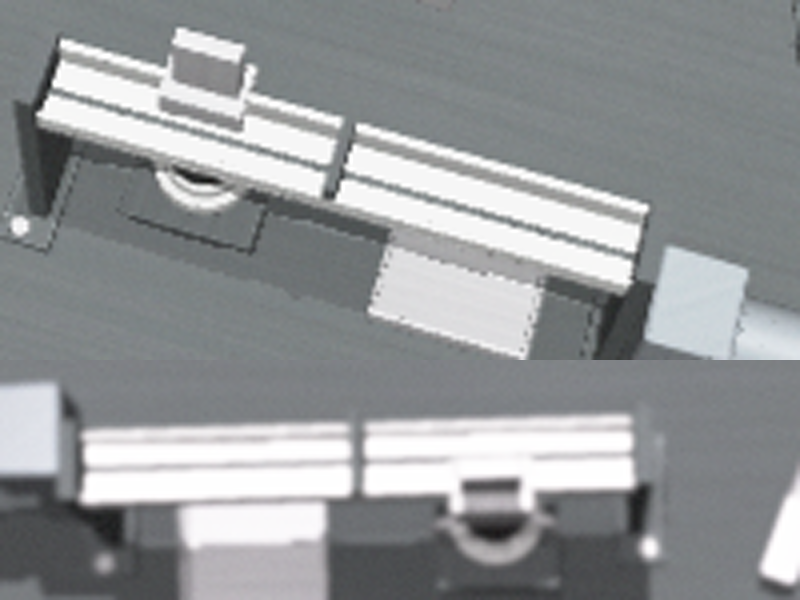

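```bash
cat > m.py <<'E'
from h import *
S=viewer.grab_frame('scene');T=viewer.grab_frame('top')
E
python3 - <<'E'
from m import *
print('cams',[ray(f,0,0)[0].round(3) for f in(S,T)])
def P(n,s,t):
    p,e=tri([(S,*s),(T,*t)]);print(n,p.round(4),np.round(e,4));return p
P('carrier top',(301.9,205.6),(364,247.5))
h=P('hung top',(332.5,289.2),(303.5,157.2))
# tab top edge direction with z=.18
for n,f,ps in(('S',S,[(280+112/8,196+62/8),(280+222/8,196+112/8),(280+127/8,196+40/8),(280+240/8,196+93/8)]),('T',T,[(338+150/8,225+190/8),(338+262/8,225+208/8)])):
    print(n,[atz(f,*p,.18)[:2].round(4).tolist() for p in ps])
zl=h[2]-.055
print('lip z',zl)
for n,p in(('end-y',(295.3,290)),('div l',(366,310)),('div r',(369,311.2)),('end+y',(442,331.5))): print(n,atz(S,*p,zl).round(4))
# project lip top edges in T
for y in(-.175,0,.175):print(np.round(proj(T,(h[0],h[1]+.085+y,zl)),1),np.round(proj(S,(h[0],h[1]+.085+y,zl)),1))
E
```

```text
cams [array([1.213, 0.066, 1.487]), array([ 0.322, -0.141,  1.724])]
carrier top [ 0.4208 -0.2538  0.1738] [0.003 0.003]
hung top [ 0.6414 -0.1057  0.2242] [0.0048 0.0048]
S [[0.4249, -0.2699], [0.4319, -0.2312], [0.4157, -0.2682], [0.4235, -0.2281]]
T [[0.4184, -0.2381], [0.4121, -0.2728]]
lip z 0.16921361831769702
end-y [ 0.6441 -0.1904  0.1692]
div l [ 0.6421 -0.0192  0.1692]
div r [ 0.6429 -0.0118  0.1692]
end+y [0.64   0.1587 0.1692]
[337.7 161.6] [293.5 288.4]
[268.6 162.8] [365.4 309.6]
[199.4 164. ] [439.9 331.5]
```

Positions are consistent. The carrier grip is at about (0.4225, -0.2525, 0.16) with yaw about -10.5°. The lip is at about (0.642, -0.015, 0.169), and its yaw is about 0.7°.

Emit:
{"name": "play_rows", "arguments": {"commands": [[[-1, 0.86, -0.81, -0.2, -0.72], [-1, 0.86, -0.81, -0.2, -0.72], [-1, 0.86, -0.81, -0.2, -0.72], [-1, 0.86, -0.81, -0.2, -0.72], [-1, 0.86, -0.81, -0.2, -0.72], [-1, 0.86, -0.81, -0.2, -0.72], [-1, 0.86, -0.81, -0.2, -0.72], [-1, 0.86, -0.81, -0.2, -0.72], [-1, 0.86, -0.81, -0.2, -0.72], [-1, 0.86, -0.81, -0.2, -0.72], [-1, 0.86, -0.81, -0.2, -0.72], [-1, 0.86, -0.81, -0.2, -0.72]]]}}

```text
clock: 1.6
tcp_pos: [0.2965, -0.4527, 0.2713]
orientation: [2.419, 2.004, -0.0]
contact_force: [-0.4, -0.7, 0.0]
grip_width: 0.0853
gripper_force: 0.0
```

```bash
cat >> h.py <<'E'
from scipy.spatial.transform import Rotation as Ro
def go(p,yaw):
    o=get_obs();R=Ro.from_rotvec(o['orientation']).as_matrix()
    y=np.degrees(np.arctan2(R[1,1],R[0,1]))
    print('tcp',o['tcp_pos'].round(4),'yaw',y.round(2),'shift',((R.T@(np.array(p)-o['tcp_pos']))/.2).round(3),'turn',round(-(yaw-y)/90,4),'F',o['contact_force'].round(1),'w',o['grip_width'],'gf',o['gripper_force'],'t',o['clock'])
E
python3 -c "
from h import *
go((.4225,-.2525,.25),-10.5)"
```

```text
tcp [ 0.2965 -0.4527  0.2713] yaw -10.71 shift [1.101 0.433 0.107] turn -0.0024 F [-0.4 -0.7  0. ] w 0.08526416488324874 gf 0.0 t 1.6
```

Emit:
{"name": "play_rows", "arguments": {"commands": [[[-1, 1, 0.433, 0.1, 0], [-1, 1, 0.433, 0.1, 0], [-1, 1, 0.433, 0.1, 0], [-1, 1, 0.433, 0.1, 0], [-1, 1, 0.433, 0.1, 0], [-1, 1, 0.433, 0.1, 0], [-1, 1, 0.433, 0.1, 0], [-1, 1, 0.433, 0.1, 0]]]}}

```text
clock: 2.27
tcp_pos: [0.4183, -0.2715, 0.2513]
orientation: [-2.415, -2.009, 0.001]
contact_force: [-0.3, -1.0, -0.6]
grip_width: 0.0855
gripper_force: 0.0
```

Run:
```python
from m import *
go((.4225,-.2525,.15),-10.5)
a=S['pixels'][150:270,240:360,::-1];b=T['pixels'][190:310,310,None][:0] if 0 else T['pixels'][190:310,300:420,::-1]
cv2.imwrite('pics/c1.png',np.hstack([cv2.resize(i,(400,400),interpolation=cv2.INTER_CUBIC) for i in(a,b)]))
```

```text
tcp [ 0.4174 -0.2731  0.2513] yaw -10.69 shift [0.106 0.006 0.506] turn -0.0021 F [-0.  -0.4 -0.8] w 0.08573518976465522 gf 0.0 t 2.3667
```

View pics/c1.png

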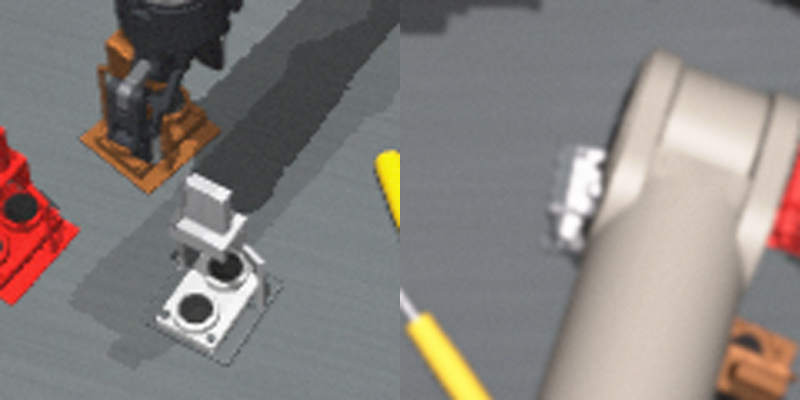

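Emit:
{"name": "play_rows", "arguments": {"commands": [[[-1, 0.105, 0.005, 0, 0], [-1, 0.105, 0.005, 0, 0], [-1, 0.105, 0.005, 0.15, 0], [-1, 0.105, 0.005, 0.3, 0], [-1, 0.105, 0.005, 0.4, 0], [-1, 0.105, 0.005, 0.45, 0], [-1, 0.105, 0.005, 0.5, 0], [-1, 0.105, 0.005, 0.5, 0]]]}}

```text
clock: 3.03
tcp_pos: [0.4221, -0.2517, 0.1501]
orientation: [-2.415, -2.006, 0.001]
contact_force: [-0.5, 0.5, -0.3]
grip_width: 0.0856
gripper_force: 0.0
```

Run:
```python
from m import *
go((.4225,-.2525,.15),-10.5)
print(proj(S,get_obs()['tcp_pos']))
a=S['pixels'][180:270,250:350,::-1];b=T['pixels'][190:310,300:420,::-1]
cv2.imwrite('pics/c2.png',cv2.resize(a,(600,540),interpolation=cv2.INTER_CUBIC))
```

```text
tcp [ 0.4234 -0.2518  0.1519] yaw -10.53 shift [-0.004 -0.004  0.01 ] turn -0.0004 F [0.7 0.4 0.3] w 0.0853486740109038 gf 0.0 t 3.1333
(np.float64(301.4195546645471), np.float64(211.17782624913335))
```

View pics/c2.png

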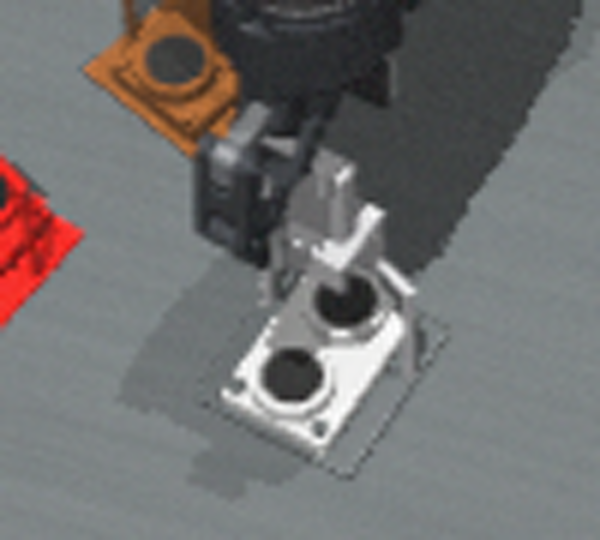

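Run:
```python
from m import *
o=get_obs();R=Ro.from_rotvec(o['orientation']).as_matrix()
q=lambda p:((np.array(proj(S,p))-[250,180])*6).round(0)
for y in(.043,.057):
  for x in(-.011,.011):
    for z in (-.013,-.04): print(x,y,z,q(o['tcp_pos']+R@[x,y,z]))
g=lambda z,y:q(np.array([.4225,-.2525,z])+[.006*.98-y*np.sin(-.184),-.0011+y*.983,0])
print('tab front top corners',g(.18,-.02),g(.18,.02),'bottom',g(.135,-.02))
```

```text
-0.011 0.043 -0.013 [233. 236.]
-0.011 0.043 -0.04 [230. 202.]
0.011 0.043 -0.013 [279. 258.]
0.011 0.043 -0.04 [277. 223.]
-0.011 0.057 -0.013 [216. 262.]
-0.011 0.057 -0.04 [213. 227.]
0.011 0.057 -0.013 [263. 283.]
0.011 0.057 -0.04 [260. 249.]
tab front top corners [257. 140.] [340. 179.] bottom [261. 198.]
```

Emit:
{"name": "play_rows", "arguments": {"commands": [[[-1, 0.03, 0, 0, 0], [-1, 0.03, 0, 0, 0], [1, 0.03, 0, 0, 0], [1, 0.03, 0, 0, 0], [1, 0.03, 0, 0, 0], [1, 0.03, 0, 0, 0], [1, 0.03, 0, 0, 0], [1, 0.03, 0, 0, 0], [1, 0.03, 0, 0, 0], [1, 0.03, 0, 0, 0], [1, 0.03, 0, 0, 0], [1, 0.03, 0, 0, 0]]], "grip_force": 60}}

```text
clock: 4.23
tcp_pos: [0.4244, -0.2454, 0.1514]
orientation: [2.415, 2.009, 0.0]
contact_force: [0.9, -0.3, 0.6]
grip_width: 0.0112
gripper_force: 59.1
```

Emit:
{"name": "play_rows", "arguments": {"commands": [[[1, 0.03, 0, -0.1, 0], [1, 0.03, 0, -0.2, 0], [1, 0.03, 0, -0.3, 0], [1, 0.03, 0, -0.4, 0], [1, 0.03, 0, -0.4, 0], [1, 0.03, 0, -0.4, 0]]]}}

```text
clock: 4.73
tcp_pos: [0.4249, -0.2393, 0.2309]
orientation: [2.415, 2.009, -0.0]
contact_force: [0.4, -1.1, -5.9]
grip_width: 0.011
gripper_force: 59.4
```

Run:
```python
from m import *
go((.49,.07,.235),0.7)
```

```text
tcp [ 0.4238 -0.2389  0.2294] yaw -10.49 shift [ 1.579  0.044 -0.027] turn -0.1244 F [ 0.5  0.4 -6. ] w 0.010773581226578205 gf 59.37065899372101 t 4.8333
```

Emit:
{"name": "play_rows", "arguments": {"commands": [[[1, 0.2, 0.02, -0.03, -0.12], [1, 0.4, 0.04, -0.03, -0.12], [1, 0.6, 0.05, -0.03, -0.12], [1, 0.8, 0.05, -0.03, -0.12], [1, 0.95, 0.05, -0.03, -0.12], [1, 0.95, 0.05, -0.03, -0.12], [1, 0.95, 0.05, -0.03, -0.12]]]}}

```text
clock: 5.42
tcp_pos: [0.4688, -0.052, 0.2357]
orientation: [-2.208, -2.231, 0.002]
contact_force: [-0.4, -0.1, -6.0]
grip_width: 0.0112
gripper_force: 58.7
```

Run:
```python
from m import *
go((.49,.07,.235),0.7)
```

```text
tcp [ 0.4685 -0.0551  0.2358] yaw 0.3 shift [0.625 0.11  0.004] turn -0.0045 F [-0.2  0.5 -5.4] w 0.01112032016552253 gf 58.70111346244812 t 5.5167
```

Emit:
{"name": "play_rows", "arguments": {"commands": [[[1, 0.15, 0.05, 0, 0], [1, 0.3, 0.1, 0, 0], [1, 0.45, 0.1, 0, 0], [1, 0.62, 0.1, 0, 0], [1, 0.62, 0.1, 0, 0], [1, 0.62, 0.1, 0, 0], [1, 0.62, 0.1, 0, 0]]]}}

```text
clock: 6.1
tcp_pos: [0.4887, 0.068, 0.2365]
orientation: [-2.217, -2.225, 0.003]
contact_force: [-0.3, -0.4, -6.3]
grip_width: 0.0112
gripper_force: 58.6
```

Run:
```python
from m import *
go((.642,.07,.235),0.7)
a=S['pixels'][210:390,280:520,::-1];b=T['pixels'][120:300,140:380,::-1]
cv2.imwrite('pics/c3.png',cv2.resize(a,(800,600),interpolation=cv2.INTER_CUBIC))
cv2.imwrite('pics/c3t.png',cv2.resize(b,(800,600),interpolation=cv2.INTER_CUBIC))
```

```text
tcp [0.4888 0.0675 0.2367] yaw 0.13 shift [0.011 0.766 0.008] turn -0.0064 F [ 0.3 -0.3 -5.1] w 0.011106475397892576 gf 58.5790354013443 t 6.2
```

View pics/c3.png

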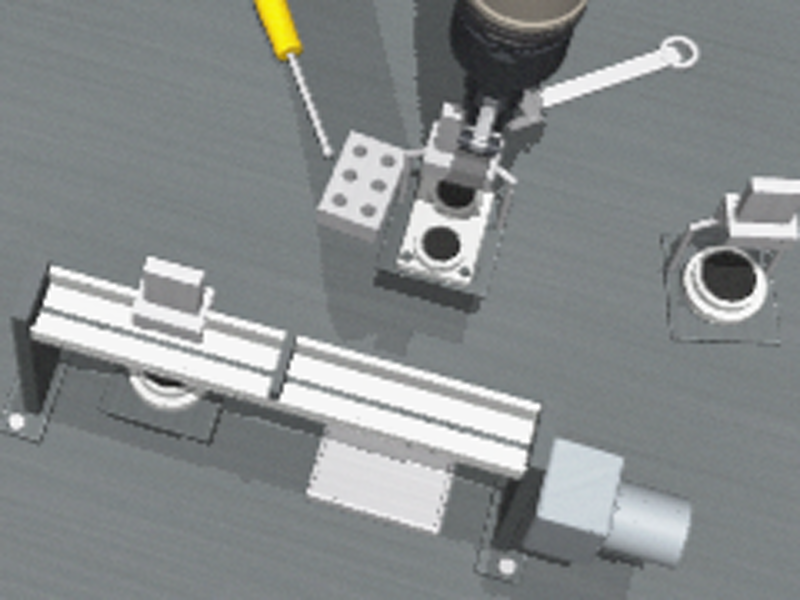

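The hanger is held upright in front of the empty bay, with the tray at (445,225) and the tip side toward the rail. The finger sits about 5–8 mm to the +y side of the tab. I'll move forward over the lip.

Emit:
{"name": "play_rows", "arguments": {"commands": [[[1, 0.03, 0.1, 0, -0.006], [1, 0.03, 0.2, 0, -0.006], [1, 0.03, 0.3, 0, -0.006], [1, 0.03, 0.4, 0, -0.006], [1, 0.03, 0.5, 0, -0.006], [1, 0.03, 0.6, 0, -0.006], [1, 0.03, 0.7, 0, -0.006], [1, 0.03, 0.767, 0, -0.006], [1, 0.03, 0.767, 0, -0.006], [1, 0.03, 0.767, 0, -0.006]]]}}

```text
clock: 7.03
tcp_pos: [0.6426, 0.0746, 0.2363]
orientation: [-2.208, -2.234, 0.002]
contact_force: [-0.7, -0.3, -5.7]
grip_width: 0.0109
gripper_force: 59.1
```

Run:
```python
from m import *
go((.642,.073,.1956),0.7)
q=lambda p:((np.array(proj(S,p))-[340,250])*5).round(0)
o=get_obs()['tcp_pos']
print('lip', [q((.642,y,.169)) for y in(0,.07,.15)],'tip bottom pred',[q((o[0]+.013+dx,y,o[2]+.0086-.05)) for dx in(0,.004) for y in(.042,.092)])
a=S['pixels'][250:370,340:500,::-1]
cv2.imwrite('pics/c4.png',cv2.resize(a,(800,600),interpolation=cv2.INTER_CUBIC))
```

```text
tcp [0.6416 0.0755 0.2367] yaw 0.78 shift [-0.012  0.002  0.205] turn 0.0009 F [-1.1  0.3 -5.1] w 0.010919456333540875 gf 59.090577363967896 t 7.1333
lip [array([170., 312.]), array([318., 355.]), array([490., 406.])] tip bottom pred [array([257., 340.]), array([366., 372.]), array([255., 348.]), array([364., 380.])]
```

View pics/c4.png

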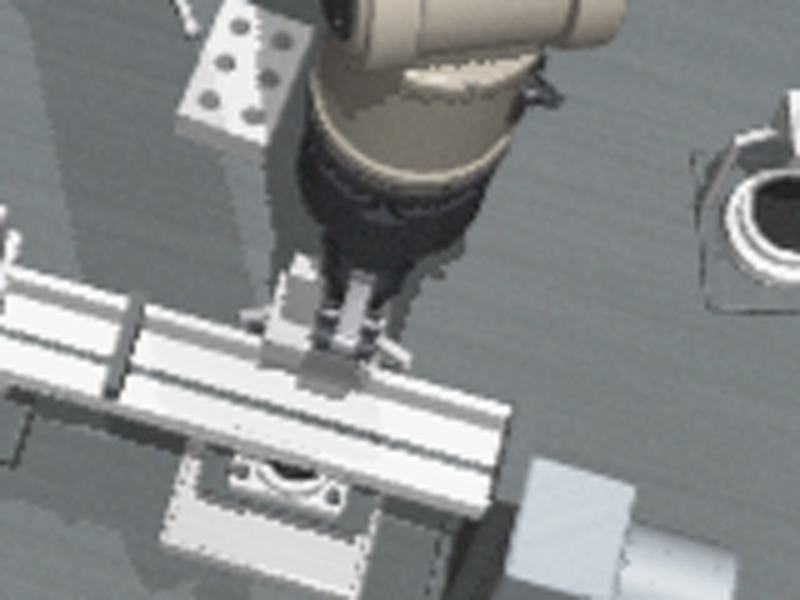

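The tip, at (262–370, ~370–395), is over the trough just beyond the lip line, and the hanger centre is at y≈0.069, mid-bay. I'll lower it now.

Emit:
{"name": "play_rows", "arguments": {"commands": [[[1, 0, 0, 0.04, 0], [1, 0, 0, 0.08, 0], [1, 0, 0, 0.11, 0], [1, 0, 0, 0.14, 0], [1, 0, 0, 0.16, 0], [1, 0, 0, 0.17, 0], [1, 0, 0, 0.18, 0], [1, 0, 0, 0.18, 0]]]}}

```text
clock: 7.8
tcp_pos: [0.6422, 0.0766, 0.201]
orientation: [-2.205, -2.238, 0.0]
contact_force: [-0.3, 0.3, -5.6]
grip_width: 0.0109
gripper_force: 59.1
```

Emit:
{"name": "play_rows", "arguments": {"commands": [[[1, 0, 0, 0.01, 0], [1, 0, 0, 0.02, 0], [1, 0, 0, 0.025, 0], [1, 0, 0, 0.025, 0]]]}}

```text
clock: 8.13
tcp_pos: [0.6427, 0.0769, 0.1974]
orientation: [2.204, 2.237, 0.002]
contact_force: [-2.1, 0.1, 1.9]
grip_width: 0.011
gripper_force: 60.2
```

Emit:
{"name": "play_rows", "arguments": {"commands": [[[1, 0, 0, 0.004, 0], [1, 0, 0, 0.004, 0], [1, 0, 0, 0.004, 0]]]}}

```text
clock: 8.38
tcp_pos: [0.6428, 0.077, 0.1973]
orientation: [2.204, 2.237, 0.002]
contact_force: [-3.1, -0.1, 5.8]
grip_width: 0.0109
gripper_force: 61.1
```

Run:
```python
from m import *
go((.642,.073,.1956),0.7)
a=S['pixels'][250:370,340:500,::-1]
cv2.imwrite('pics/c5.png',cv2.resize(a,(800,600),interpolation=cv2.INTER_CUBIC))
```

```text
tcp [0.6428 0.077  0.1972] yaw 0.85 shift [-0.02  -0.004  0.008] turn 0.0017 F [-3.8  0.   5.9] w 0.010966781679930364 gf 61.08952581882477 t 8.4833
```

View pics/c5.png

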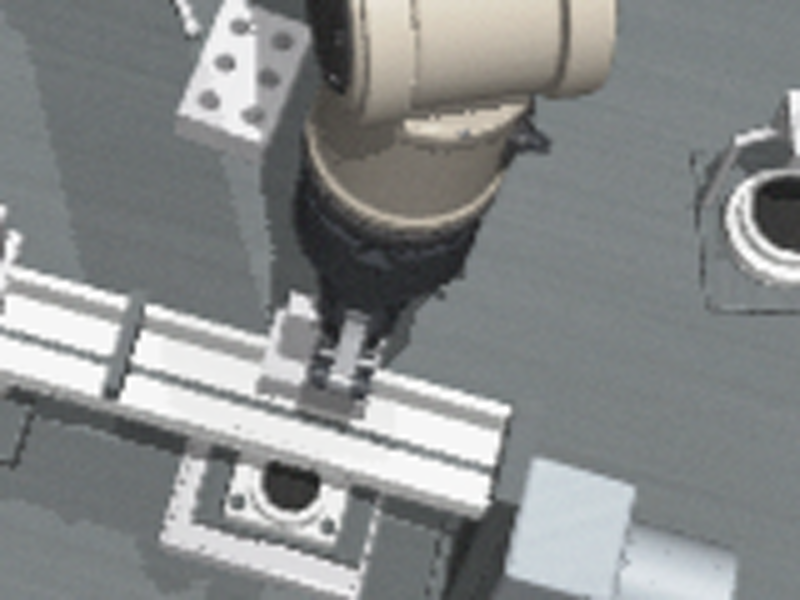

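The hook is down: the tip is inside the trough, and contact force rises with no further descent. Now I'll release and withdraw upward.

Emit:
{"name": "play_rows", "arguments": {"commands": [[[0.5, 0, 0, -0.01, 0], [0.2, 0, 0, -0.01, 0], [0, 0, 0, -0.01, 0], [0, 0, 0, -0.01, 0], [0, 0, 0, -0.01, 0], [0, 0, 0, -0.1, 0], [0, 0, 0, -0.25, 0], [0, 0, 0, -0.4, 0], [0, 0, 0, -0.55, 0], [0, 0, 0, -0.55, 0]]]}}

```text
clock: 9.32
tcp_pos: [0.6451, 0.0779, 0.3124]
orientation: [2.201, 2.234, 0.013]
contact_force: [0.7, 0.7, 1.2]
grip_width: 0.0429
gripper_force: 0.0
```

Emit:
{"name": "play_rows", "arguments": {"commands": [[[0, 0, -0.2, 0, 0], [0, 0, -0.4, 0, 0], [0, 0, -0.6, 0, 0], [0, 0, -0.8, 0, 0], [0, 0, -0.8, 0, 0], [0, 0, -0.8, 0, 0], [0, 0, -0.8, 0, 0], [0, 0, -0.8, 0, 0], [0, 0, -0.8, 0, 0], [0, 0, -0.8, 0, 0], [0, 0, -0.8, 0, 0], [0, 0, -0.8, 0, 0]]]}}

```text
clock: 10.32
tcp_pos: [0.4827, 0.0744, 0.3053]
orientation: [-2.204, -2.237, -0.0]
contact_force: [-0.4, 0.1, 0.5]
grip_width: 0.0426
gripper_force: 0.0
```

Run:
```python
from m import *
go((.642,.073,.1956),0.7)
a=S['pixels'][260:380,280:440,::-1];b=T['pixels'][120:210,170:350,::-1]
a=S['pixels'][270:380,280:460,::-1]
cv2.imwrite('pics/c6.png',np.vstack([cv2.resize(a,(540,330),interpolation=cv2.INTER_CUBIC),cv2.resize(b,(540,270),interpolation=cv2.INTER_CUBIC)]))
```

```text
tcp [0.4825 0.0743 0.3054] yaw 0.85 shift [-0.018  0.797  0.549] turn 0.0017 F [-0.8 -0.1  0.3] w 0.04317846461343285 gf 0.0 t 10.4167
```

View pics/c6.png

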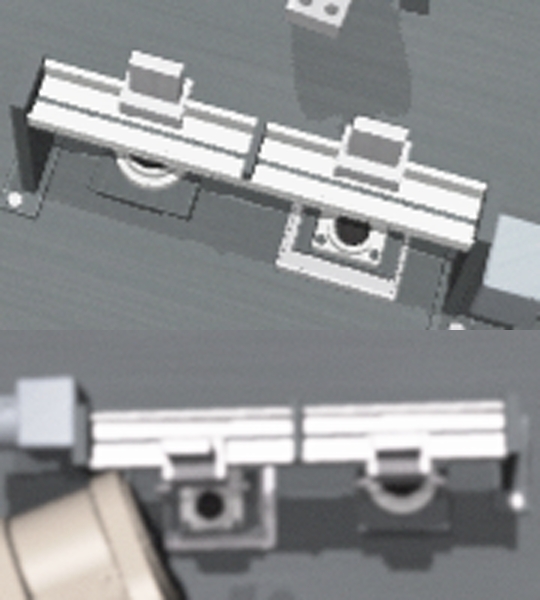

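The new hanger hangs in mid-bay at (375,150) in the upper panel, matching the hung one at (155,85): same height, square to the rail and free of the gripper.

```bash
python3 -c "
from h import *
print(r.hand_in())"
```

```text
the job is handed in; nothing more can be done
None
```

The oblong-casting hanger is seated on the rail lip in mid-bay, square and free of the gripper. The other two hangers were left alone, and the job is handed in; the hand-in call returned no verdict.

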